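# Feed one screw cap to the uncapped bottle's bay

### The job

Press the plunger of the cap feeder once, all the way down, and let it spring back up, so that a single cap comes out into the lane. Then, without gripping or lifting it, push that cap sideways along the lane with the fingertips until it rests against the end stop on the side where the bottle without a cap stands. Leave the other caps in the magazine and both bottles where they stand.

Things in the scene. Friction and masses are not known exactly. Their poses are not given: they have to be found in the camera images.
- feeder: Cap feeder fixed to the bench, T-shaped dark steel base with aluminium lips. Origin on the bench below the magazine's axis; x away from the robot (towards the plunger), y left along the lane, z up. Magazine: clear upright tube, 39 mm outside, top 57 mm above the bench. The grey housing behind it (70 x 56 mm, 56 mm high) carries the plunger. The lane lies in front of it, along y.
- plunger (a joint): Plunger travel in m, straight down: 0 up (rest), 0.021 fully down. Spring return: 3 N to start, about 7 N at the bottom, then a hard stop. It drives a slide that pushes the lowest cap 41 mm towards -x into the lane (fully out only in the last 2 mm of travel); as it rises the slide withdraws and the next cap drops into place, so a second press ejects that too.
- plunger_top (a point): Centre of the top face of the plunger's round aluminium head (34 mm diameter, flat top 28 mm), 56 mm behind the magazine axis, 86 mm above the bench when up and 65 mm when fully down; this point moves with it.
- lane_mid (a point): Middle of the lane, on its deck, 8 mm above the bench, in front of the magazine (feeder x = -41, y = 0 mm): about where the cap comes to lie. Fixed to the feeder, same axes. The lane is 38 mm wide (x = -60 to -22 mm) between lips 7 mm higher than the deck; the rear lip is open in front of the magazine. Keep fingertips 2 mm or more above the deck.
- bay_left (a point): Left end of the lane: where the centre of a cap's underside lies when it rests against the grey left end stop (feeder x = -41, y = +89 mm). The stop's face is at y = +104 mm and it stands 12 mm above the deck. Fixed to the feeder.
- bay_right (a point): Right end of the lane: the same against the right end stop (feeder x = -41, y = -89 mm; stop's face at y = -104 mm). Fixed to the feeder.
- cap_1: White ribbed screw cap, 30 mm diameter, 14 mm high, about 13 g: the lowest in the magazine at the start, the one that comes out. Origin at the centre of its underside, z up.
- cap_2: Same cap, second from below in the magazine; it drops by 14 mm after the press.
- cap_3: Same cap, the top one in the magazine (top face 50 mm above the bench at the start).
- open_bottle: White bottle without a cap: 40 mm diameter, 60 mm high, with an open threaded neck 24 mm wide. Loose; stands on the bench behind one end of the lane, left or right. Origin at the centre of its underside.
- capped_bottle: White labelled bottle with a screw cap on: 36 mm diameter, 64 mm high. Loose; stands behind the other end of the lane. Origin at the centre of its underside.
Not all that is in view belongs to the job. Leave any blue look-alike of the cap_3 alone.

How it is judged:
By the outcome, as a careful person would: the job done as asked, in the order asked, and still so for the second after the job is handed in, with the robot touching nothing.
It also fails if it takes over 43 s, if anything falls off the work surface, if the arm or the gripper's body presses on something with over 40 N, if the wrist force passes 120 N, or if a joint passes its speed limit or range.

### The arm

A 6-joint arm with a two-finger parallel gripper is mounted at the origin on the work surface; the furniture and walls round the work are solid. World frame = base frame: x ahead of the robot, y to its left, z up, the work surface at z = 0. Lengths are in m, angles in rad, forces in N, time in s.
With the tool pointing down it reaches from about 0.225 to 0.875 m from the base axis. Payload 3.4 kg.
Tool frame: the origin (TCP) lies on the centre line of the jaws, within the pads' length; the fingertips stand 17 mm ahead of it and the grasp point (between the pads) lies 2 mm behind it (nose_length is the distance from the TCP to the fingertips, in m); z points along the fingers, y is the line along which they close (so a half turn about z gives the same grasp; the last joint's range is limited). The gripper opens to 85 mm and grips with 20 to 120 N. Pads are 22 mm wide; open, the fingers measure 114 mm over their backs; the gripper's body (76 mm by 85 mm) begins 54 mm behind the grasp point. The pads swing forward as they close: fully open they stand 13 mm farther back than shut.
Start: joints at [1.061, 0.276, 1.505, -0, 1.361, -0.121], TCP at [0.218, 0.532, 0.248] pointing down, gripper open.
Joint ranges: [-2.89, 2.89], [-0.75, 2.08], [0.22, 2.7], [-1.18, 4.32], [0.11, 2.71], [-2.7, 2.7]. Speed limits (rad/s): [2.57, 2.57, 3.14, 3.14, 3.14, 3.14].

### API

Orientations are given as a unit quaternion [w, x, y, z].
In Python, from rig import get_state, get_image, sign_off, find_in, place_of, nose_length gives the robot as it stands.
- The arm moves only by the tool apply_moves, never from a script. Its argument "deltas" is one flat list of numbers, 5 for each row, row after row: the finger opening in mm, from 0 to 85.4, then the shift along the tool's x, y, z in mm, then the turn about the tool's z in degrees. A call has 1 to 12 rows; each row is the pose to reach, as a shift and turn from the pose commanded when the call began, along the tool's axes at that moment; what a row does not reach only later rows make up. A row lasts 1/12 s, in which the tool goes at most 41.7 mm and 7.16 degrees, less where a joint would pass 70% of its speed; a pose out of reach is approached as far as the arm can. A call with a gripper value outside its range is refused whole. The fingers move at their own pace and stop on an object; "squeeze" is the grip in N (left out, the last holds). Time passes only in rows, so rows that repeat a pose let the fingers close. It gives the time, the measured TCP pose, the force, the opening and the grip force at its end, in the units of the state.
- get_state(): the state, without advancing time (a new reading comes with each control period).
- get_image(name): name is "scene" or "top" or "wrist"; returns a dict with "frame" (480x640x3 uint8, red, green, blue), "K" (3x3 intrinsics, pixels), "position" and "orientation" of the camera in the world. Camera axes: x right, y down, z forward; pixel columns grow to the right and rows downward; lengths in m; the calibration is good to about 2 mm. A picture is of the moment at which its call begins. There is no depth.
- sign_off(): hands the job in; it is judged then, once.
Trained networks look in a picture, given as the dict that the camera call returned (one of the last four; its "shot" number tells which), for a name from the list of things; names that differ only in an ending like _2 or _b are one class to them, and where a whole thing is asked for, a point or a joint stands for the part that bears it (a point fixed in the world has none). Each returns a list of dicts, best first, with "score" (0 to 1); they miss things now and then, are a little off and sometimes report something else, mostly with a low value. They report only what shows in the picture. A call takes as long as a camera call. They do not tell look-alikes from the thing itself.
- find_in(query, picture): "point" ([column, row] in pixels, amid what is visible of it).
- place_of(query, picture): "point" ([column, row] in pixels: a listed point, or the origin of a listed thing).
The state is a dict: "clock": time; "qpos": joint angles; "qd": joint speeds; "effort": joint torques, N m; "position": TCP position; "ee_rot": TCP orientation; "contact_force": force on the tool from outside, world axes, zero at the start; "moment": the same for the moment, N m; "width": finger opening in m; "gripper_force": force on a finger pad.
Only numpy, scipy, OpenCV 4.12 (cv2) and the standard library are available. Lean on these libraries where they do the work, as an engineer would, in place of code of your own. Each camera call takes 0.05 s, during which the arm holds its last target. There are 200 camera calls.

## Working session

There is one attempt and no reset: what is moved stays moved. The work goes in short steps, Python scripts to look and compute and a tool call to move; the robot and the scene stay as the last step left them, time stands still between calls to the robot, and variables do not carry over. Pictures are saved under pics/ and viewed, at most 10 in all, crops included, and the job is handed in when it is done.

Besides the shell and the picture viewer there is one more tool, called after "Emit:" as name(argument=value, ...) on one line, values as JSON. apply_moves: Moves the arm, as the interface text tells. Its arguments: {"type":"object","properties":{"deltas":{"type":"array"},"squeeze":{"type":"number"}},"required":["deltas"]}

```bash
mkdir -p pics; cat > h.py <<'E'
import numpy as np, cv2
from scipy.spatial.transform import Rotation as R
from rig import *
def rot(q): return R.from_quat([q[1],q[2],q[3],q[0]]).as_matrix()
def at_z(im,p,z):
    d=rot(im["orientation"])@np.linalg.inv(im["K"])@np.array([p[0],p[1],1.])
    o=np.array(im["position"]); return o+d*(z-o[2])/d[2]
def proj(im,P):
    c=rot(im["orientation"]).T@(np.array(P)-im["position"]); u=im["K"]@c; return u[:2]/u[2]
E
python3 - <<'E'
from h import *
np.set_printoptions(precision=4,suppress=True)
zs=dict(plunger_top=.086,lane_mid=.008,bay_left=.008,bay_right=.008,feeder=0,open_bottle=0,capped_bottle=0,cap_3=.036)
for n in("top","scene"):
    im=get_image(n); cv2.imwrite(f"pics/{n}0.png",im["frame"][:,:,::-1])
    print(n,im["position"])
    for q,z in zs.items():
        for r in place_of(q,im)[:3]: print(q,np.round(r["point"]),round(r["score"],2),at_z(im,r["point"],z))
s=get_state();print(s["position"],s["ee_rot"],rot(s["ee_rot"]),s["clock"],nose_length)
E
```

```text
top [ 0.3186 -0.0824  1.017 ]
plunger_top [352. 182.] 0.85 [ 0.5301 -0.1185  0.086 ]
lane_mid [332. 242.] 0.76 [ 0.4402 -0.0891  0.008 ]
lane_mid [350. 182.] 0.4 [ 0.5467 -0.1187  0.008 ]
bay_left [285. 233.] 0.96 [ 0.4545 -0.0067  0.008 ]
bay_right [381. 254.] 0.95 [ 0.4209 -0.1738  0.008 ]
feeder [338. 220.] 0.97 [ 0.4802 -0.0983  0.    ]
open_bottle [402. 218.] 0.65 [ 0.4856 -0.2114  0.    ]
capped_bottle [289. 186.] 0.98 [ 0.5406 -0.0111  0.    ]
cap_3 [433. 164.] 0.81 [ 0.5743 -0.2604  0.036 ]
cap_3 [264. 148.] 0.8 [0.5995 0.031  0.036 ]
cap_3 [340. 219.] 0.57 [ 0.4771 -0.1018  0.036 ]
scene [ 0.1548 -0.5873  0.7291]
plunger_top [367. 240.] 0.71 [ 0.5309 -0.1167  0.086 ]
lane_mid [300. 292.] 0.8 [ 0.4324 -0.0969  0.008 ]
bay_left [283. 245.] 0.57 [ 0.4544 -0.0031  0.008 ]
bay_right [316. 338.] 0.92 [ 0.4124 -0.1784  0.008 ]
bay_right [365. 241.] 0.65 [ 0.5729 -0.0593  0.008 ]
feeder [324. 290.] 0.67 [ 0.4689 -0.1061  0.    ]
open_bottle [371. 335.] 0.75 [ 0.4837 -0.2085  0.    ]
capped_bottle [332. 233.] 0.95 [ 0.5399 -0.0125  0.    ]
cap_3 [250. 378.] 0.96 [ 0.2988 -0.2055  0.036 ]
cap_3 [455. 335.] 0.91 [ 0.5668 -0.2838  0.036 ]
cap_3 [433. 300.] 0.61 [ 0.5767 -0.2214  0.036 ]
[0.218  0.5321 0.2483] [0.     0.1932 0.9812 0.0001] [[-0.9254  0.3791  0.    ]
 [ 0.3791  0.9254  0.0001]
 [-0.      0.0001 -1.    ]] 0.9 0.017
```

View pics/top0.png

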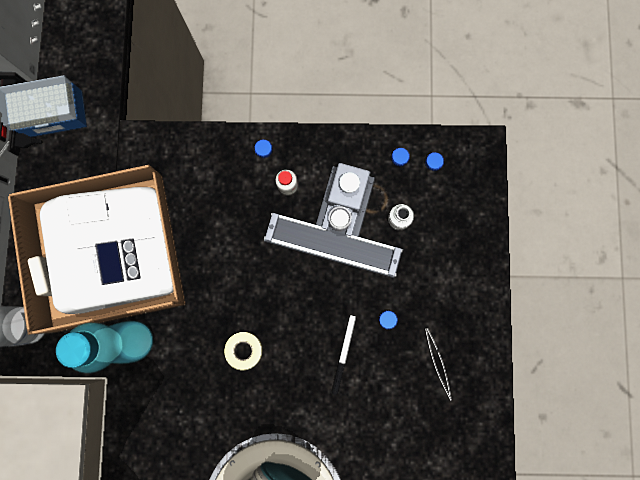

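View pics/scene0.png

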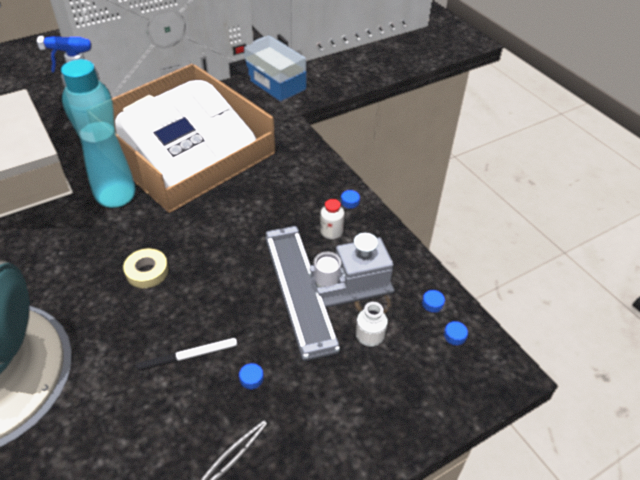

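The bottle without a cap is at (402,216) in the top view, which is the right end of the lane. The feeder is at (338,220), the plunger at (350,182), and the capped bottle is on the left at (287,182). I'll lift over the spray bottle and take a close look above the feeder.

Emit:
apply_moves(deltas=[0,0,0,-40,0,0,0,0,-80,0,0,0,0,-120,0,0,-482,-486,-120,-8,0,-482,-486,-120,-8,0,-482,-486,-120,-8,0,-482,-486,-120,-8,0,-482,-486,-120,-8,0,-482,-486,-120,-8,0,-482,-486,-120,-8,0,-482,-486,-120,-8,0,-482,-486,-120,-8])

```text
clock: 1.9
position: [0.3613, 0.1842, 0.3686]
ee_rot: [0.001, 0.124, 0.992, 0.0]
contact_force: [1.4, 0.4, -0.2]
width: 0.0001
gripper_force: 0.0
```

Emit:
apply_moves(deltas=[0,-185,-246,0,0,0,-185,-246,0,0,0,-185,-246,0,0,0,-185,-246,0,0,0,-185,-246,100,0,0,-185,-246,100,0,0,-185,-246,100,0,0,-185,-246,100,0,0,-185,-246,100,0,0,-185,-246,100,0,0,-185,-246,100,0])

```text
clock: 2.82
position: [0.4797, -0.0978, 0.2684]
ee_rot: [-0.0, 0.125, 0.992, 0.001]
contact_force: [-0.2, 0.6, -0.5]
width: 0.0
gripper_force: 0.0
```

```bash
cat > m.py <<'E'
from h import *
np.set_printoptions(precision=4,suppress=True)
zs=dict(plunger_top=.086,lane_mid=.008,bay_left=.008,bay_right=.008,feeder=0,open_bottle=0,capped_bottle=0)
im=get_image("wrist"); cv2.imwrite("pics/w1.png",im["frame"][:,:,::-1])
for q,z in zs.items():
    for r in place_of(q,im)[:2]: print(q,np.round(r["point"]),round(r["score"],2),at_z(im,r["point"],z))
s=get_state();print(s["position"],rot(s["ee_rot"])[:,:2],s["clock"],s["contact_force"],im["position"])
E
python3 m.py
```

```text
plunger_top [314. 276.] 0.65 [ 0.5308 -0.1171  0.086 ]
lane_mid [317. 145.] 0.89 [ 0.4349 -0.0903  0.008 ]
bay_left [413. 147.] 0.96 [ 0.4595 -0.0038  0.008 ]
bay_right [315. 278.] 0.69 [ 0.5651 -0.1258  0.008 ]
bay_right [220. 147.] 0.63 [ 0.4141 -0.1785  0.008 ]
feeder [314. 189.] 0.74 [ 0.4761 -0.1038  0.    ]
capped_bottle [423. 232.] 0.8 [ 0.5471 -0.0078  0.    ]
[ 0.4799 -0.0973  0.269 ] [[-0.9694  0.2455]
 [ 0.2455  0.9694]
 [-0.0014  0.    ]] 3.2167 [ 0.7785 -0.3394 -0.2912] [ 0.4026 -0.0779  0.3938]
```

View pics/w1.png

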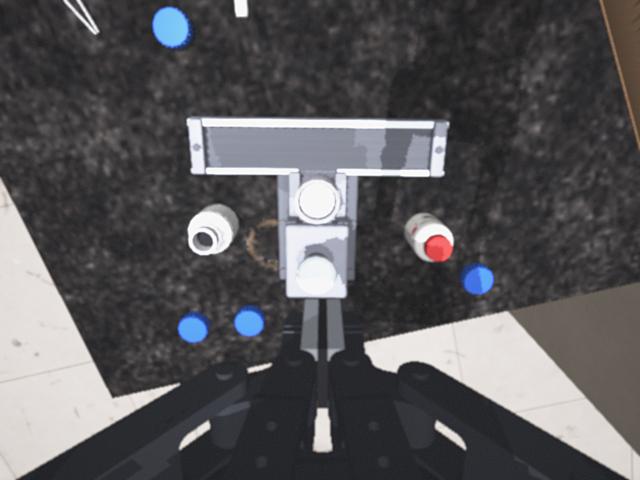

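The lane lies nearly horizontal in the wrist view. The bays are at (220,147) and (413,147), the plunger at (315,275), and the open bottle at (212,230) by the right end. Next I'll move over the plunger.

Emit:
apply_moves(deltas=[0,-54,-6.5,0,0,0,-54,-6.5,40,0,0,-54,-6.5,80,0,0,-54,-6.5,120,0,0,-54,-6.5,150,0,0,-54,-6.5,155,0,0,-54,-6.5,155,0])

```text
clock: 3.8
position: [0.5294, -0.1169, 0.1117]
ee_rot: [-0.002, 0.124, 0.992, 0.001]
contact_force: [0.9, -0.4, 0.7]
width: -0.0002
gripper_force: 0.0
```

```bash
python3 - <<'E'
from h import *
im=get_image("scene"); f=im["frame"][190:400,230:470]; cv2.imwrite("pics/s1.png",cv2.resize(f,None,fx=3,fy=2.8)[:,:,::-1])
s=get_state();print(s["position"],s["contact_force"])
E
```

```text
[ 0.53105917 -0.11755802  0.11374189] [ 0.93185846 -0.29331537  1.6121053 ]
```

View pics/s1.png

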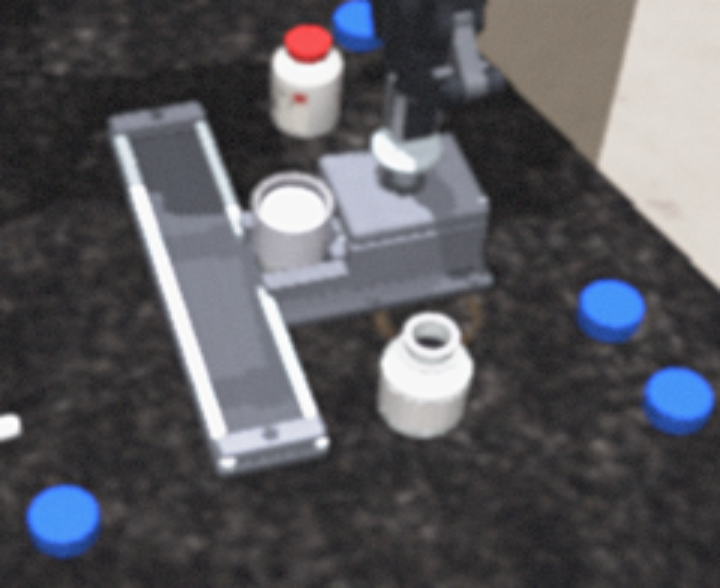

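The fingers (crop at 410,110) are centred over the plunger head, so I'll press straight down.

Emit:
apply_moves(deltas=[0,0,0,6,0,0,0,0,12,0,0,0,0,17,0,0,0,0,22,0,0,0,0,27,0,0,0,0,31,0,0,0,0,34,0,0,0,0,34,0,0,0,0,34,0,0,0,0,34,0])

```text
clock: 4.68
position: [0.5327, -0.1183, 0.082]
ee_rot: [0.003, 0.124, 0.992, -0.001]
contact_force: [0.3, 0.9, 11.8]
width: 0.0004
gripper_force: 5.6
```

Emit:
apply_moves(deltas=[0,0,0,2,0,0,0,0,3,0,0,0,0,3,0])

```text
clock: 4.93
position: [0.5327, -0.1183, 0.0819]
ee_rot: [0.003, 0.124, 0.992, -0.001]
contact_force: [-5.8, 1.4, 31.0]
width: -0.0001
gripper_force: 15.1
```

The force rose sharply with no further travel, so the plunger is on its hard stop. I'll release it by rising straight up.

Emit:
apply_moves(deltas=[0,0,0,-5,0,0,0,0,-12,0,0,0,0,-20,0,0,0,0,-30,0,0,0,0,-50,0,0,0,0,-85,0,0,0,0,-115,0,0,0,0,-115,0])

```text
clock: 5.6
position: [0.5334, -0.1186, 0.1973]
ee_rot: [0.005, 0.124, 0.992, -0.001]
contact_force: [1.0, -0.3, -0.0]
width: 0.0001
gripper_force: 0.0
```

```bash
python3 - <<'E'
from h import *
np.set_printoptions(precision=4,suppress=True)
im=get_image("scene"); f=im["frame"][190:400,230:470]; cv2.imwrite("pics/s2.png",cv2.resize(f,None,fx=3,fy=2.8)[:,:,::-1])
for n in("scene","top","wrist"):
    if n!="scene": im=get_image(n)
    for r in place_of("cap_1",im)[:6]: print(n,np.round(r["point"]),round(r["score"],2),at_z(im,r["point"],.008))
    for q in("bay_left","bay_right"):
        for r in place_of(q,im)[:1]: print(n,q,round(r["score"],2),at_z(im,r["point"],.008))
s=get_state();print(s["position"],rot(s["ee_rot"])[:,:2],s["contact_force"])
E
```

```text
scene [250. 378.] 0.9 [ 0.3047 -0.1896  0.008 ]
scene [298. 287.] 0.67 [ 0.435  -0.0873  0.008 ]
scene [456. 334.] 0.66 [ 0.5844 -0.2707  0.008 ]
scene [349. 200.] 0.61 [0.6011 0.033  0.008 ]
scene [328. 276.] 0.43 [ 0.4837 -0.0913  0.008 ]
scene bay_left 0.72 [ 0.4581 -0.0042  0.008 ]
scene bay_right 0.76 [ 0.4129 -0.1745  0.008 ]
top [341. 219.] 0.69 [ 0.4813 -0.1043  0.008 ]
top [388. 321.] 0.48 [ 0.3057 -0.1862  0.008 ]
top [432. 162.] 0.48 [ 0.5859 -0.2643  0.008 ]
top bay_right 0.68 [ 0.4153 -0.1723  0.008 ]
wrist [322.  82.] 0.95 [ 0.437  -0.0926  0.008 ]
wrist [172. 312.] 0.79 [ 0.5824 -0.2621  0.008 ]
wrist [450.  83.] 0.73 [ 0.4597 -0.0051  0.008 ]
wrist [242. 305.] 0.66 [ 0.5909 -0.2019  0.008 ]
wrist [325. 144.] 0.65 [ 0.479  -0.1011  0.008 ]
wrist [522. 252.] 0.58 [0.6016 0.0319 0.008 ]
wrist bay_left 0.86 [ 0.4621 -0.0039  0.008 ]
wrist bay_right 0.97 [ 0.4156 -0.1783  0.008 ]
[ 0.5304 -0.1176  0.1908] [[-0.9691  0.2466]
 [ 0.2466  0.9691]
 [ 0.0011  0.0002]] [-0.3758  0.1211 -0.4854]
```

View pics/s2.png

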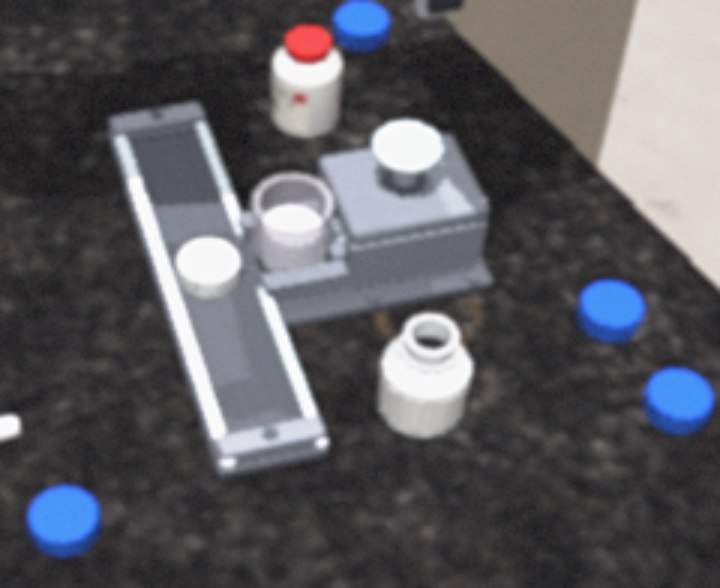

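One cap lies mid-lane (crop at 207,265), the plunger is back up, and the magazine level dropped by one. Next I'll place the closed fingers in the lane, left of the cap.

Emit:
apply_moves(deltas=[0,40,20,0,0,0,80,40,0,0.4,0,97,49.5,0,0.4,0,97,49.5,40,0.4,0,97,49.5,80,0.4,0,97,49.5,120,0.4,0,97,49.5,130,0.4,0,97,49.5,130,0.4,0,97,49.5,130,0.4])

```text
clock: 6.95
position: [0.4489, -0.0457, 0.061]
ee_rot: [-0.001, 0.128, 0.992, 0.0]
contact_force: [0.1, -1.0, 0.3]
width: -0.0004
gripper_force: 0.0
```

```bash
python3 - <<'E'
from h import *
np.set_printoptions(precision=4,suppress=True)
im=get_image("wrist"); cv2.imwrite("pics/w3.png",im["frame"][:,:,::-1])
ps=[]
for _ in range(5):
    s=get_state(); ps.append(s["position"]); get_image("top")
print(np.mean(ps,0),rot(s["ee_rot"])[:,:2],s["contact_force"])
E
```

```text
[ 0.4501 -0.0461  0.0625] [[-0.9674  0.2534]
 [ 0.2534  0.9674]
 [-0.0033  0.0001]] [ 0.6796 -0.6042  0.1544]
```

View pics/w3.png

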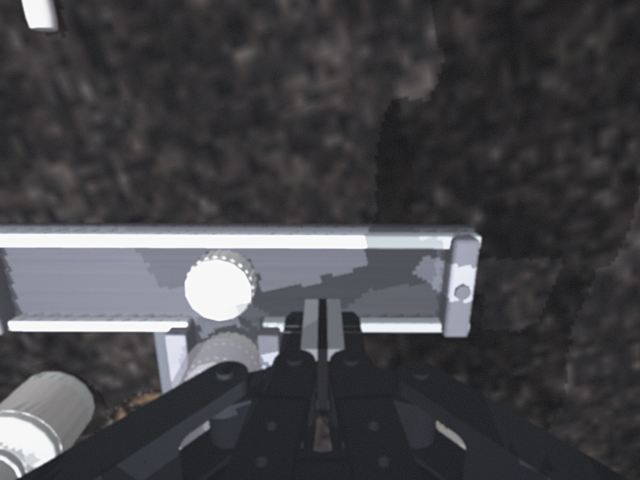

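The tips (321,300) are over the lane, to the right of the cap (220,288) in this flipped view. The lane runs level, so I'll descend.

Emit:
apply_moves(deltas=[0,0,0,12,0,0,0,0,24,0,0,0,0,32,0,0,0,0,32,0,0,0,0,32,0])

```text
clock: 7.67
position: [0.4488, -0.0457, 0.0293]
ee_rot: [-0.0, 0.128, 0.992, 0.0]
contact_force: [-0.2, -0.5, -0.0]
width: 0.0002
gripper_force: 0.0
```

```bash
python3 - <<'E'
from h import *
np.set_printoptions(precision=4,suppress=True)
im=get_image("wrist"); cv2.imwrite("pics/w4.png",im["frame"][:,:,::-1])
s=get_state(); print(s["position"],s["contact_force"])
for n,x in(("front",.011),("mid",0)):
    p=np.array(s["position"])+rot(s["ee_rot"])@[x,0,.017]; print(n,proj(im,p))
E
```

```text
[ 0.4491 -0.0458  0.0297] [ 0.3431  0.7596 -0.3148]
front [320.9377 293.3863]
mid [320.9786 318.5999]
```

View pics/w4.png

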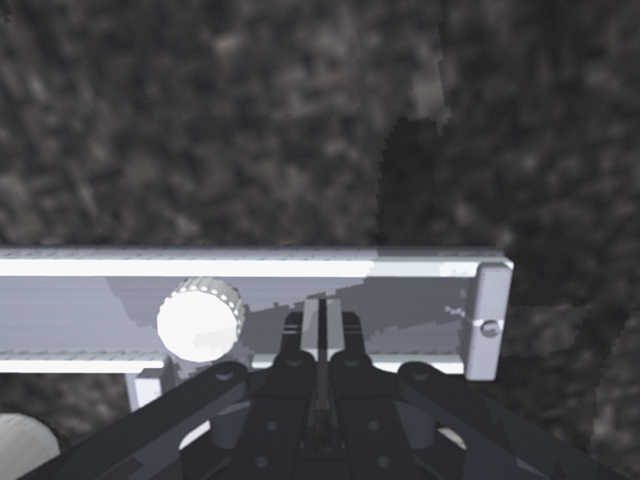

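The tips are centred between the lips with the cap on their left, and nothing is touching. I'll push along -y.

Emit:
apply_moves(deltas=[0,0,-5,0,0,0,0,-10,0,0,0,0,-15,0,0,0,0,-20,0,0,0,0,-26,0,0,0,0,-32,0,0,0,0,-38,0,0,0,0,-44,0,0,0,0,-50,0,0,0,0,-56,0,0,0,0,-62,0,0,0,0,-66,0,0])

```text
clock: 8.72
position: [0.432, -0.1102, 0.0293]
ee_rot: [0.0, 0.128, 0.992, 0.0]
contact_force: [1.6, 0.4, 1.3]
width: 0.0003
gripper_force: 0.9
```

Emit:
apply_moves(deltas=[0,0,-5,0,0,0,0,-10,0,0,0,0,-15,0,0,0,0,-20,0,0,0,0,-24,0,0,0,0,-28,0,0,0,0,-31,0,0,0,0,-34,0,0,0,0,-34,0,0])

```text
clock: 9.47
position: [0.4234, -0.1429, 0.0293]
ee_rot: [-0.0, 0.128, 0.992, -0.0]
contact_force: [0.5, 0.7, 1.2]
width: 0.0003
gripper_force: 0.4
```

```bash
python3 - <<'E'
from h import *
np.set_printoptions(precision=4,suppress=True)
im=get_image("wrist"); cv2.imwrite("pics/w5.png",im["frame"][:,:,::-1])
s=get_state(); print(s["position"],s["contact_force"])
for r in place_of("cap_1",im)[:3]: print(r["point"],r["score"],at_z(im,r["point"],.008))
E
```

```text
[ 0.4234 -0.1428  0.0292] [0.8471 1.1581 0.6076]
[252.9, 307.6] 0.57 [ 0.4143 -0.1691  0.008 ]
[117.3, 46.0] 0.56 [ 0.3112 -0.1828  0.008 ]
```

View pics/w5.png

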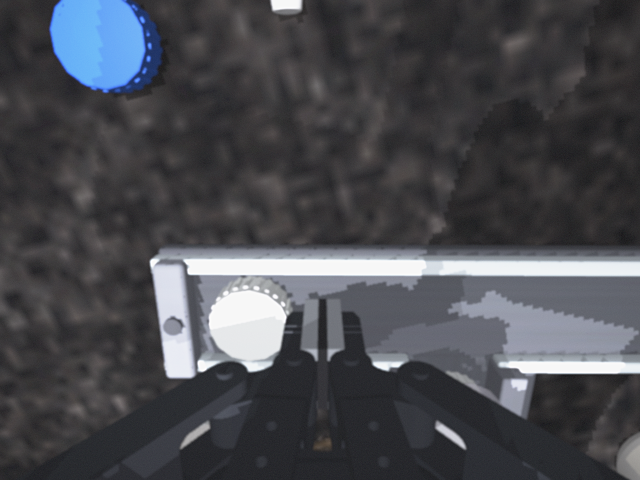

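The cap (252,315) is about 10 mm short of the end stop (190,315). I'll keep going slowly until the force rises.

Emit:
apply_moves(deltas=[0,0,-2,0,0,0,0,-4,0,0,0,0,-6,0,0,0,0,-8,0,0,0,0,-8,0,0])

```text
clock: 9.98
position: [0.4214, -0.1504, 0.0292]
ee_rot: [-0.0, 0.128, 0.992, 0.0]
contact_force: [-0.1, 1.0, -0.3]
width: 0.0002
gripper_force: 0.3
```

Emit:
apply_moves(deltas=[0,0,-1,0,0,0,0,-2,0,0,0,0,-2,0,0])

```text
clock: 10.23
position: [0.4208, -0.151, 0.0292]
ee_rot: [-0.0, 0.129, 0.992, 0.001]
contact_force: [1.0, 4.7, 1.3]
width: -0.0001
gripper_force: 2.8
```

Emit:
apply_moves(deltas=[0,0,-1,0,0,0,0,-1,0,0])

```text
clock: 10.4
position: [0.4205, -0.1512, 0.0292]
ee_rot: [-0.0, 0.129, 0.992, 0.002]
contact_force: [2.7, 8.0, 1.3]
width: 0.0
gripper_force: 4.3
```

Emit:
apply_moves(deltas=[0,0,3,0,0,0,0,10,0,0,0,0,20,0,0,0,0,20,-30,0,0,0,20,-70,0,0,0,20,-110,0,0,0,20,-140,0,0,0,20,-140,0])

```text
clock: 11.07
position: [0.4297, -0.1351, 0.1753]
ee_rot: [0.006, 0.127, 0.992, -0.002]
contact_force: [0.8, -0.2, -0.1]
width: 0.0003
gripper_force: 0.0
```

```bash
python3 - <<'E'
from h import *
np.set_printoptions(precision=4,suppress=True)
im=get_image("wrist"); cv2.imwrite("pics/w6.png",im["frame"][:,:,::-1])
s=get_state(); print(s["position"],s["contact_force"])
for q in("cap_1","bay_right"):
    for r in place_of(q,im)[:3]: print(q,r["point"],r["score"],at_z(im,r["point"],.008))
E
```

```text
[ 0.4281 -0.1344  0.1726] [ 1.0043 -0.1222 -0.0803]
cap_1 [566.7, 352.9] 0.92 [0.599  0.0344 0.008 ]
cap_1 [383.5, 268.0] 0.85 [ 0.4837 -0.0994  0.008 ]
cap_1 [260.1, 211.0] 0.71 [ 0.4153 -0.1789  0.008 ]
```

View pics/w6.png

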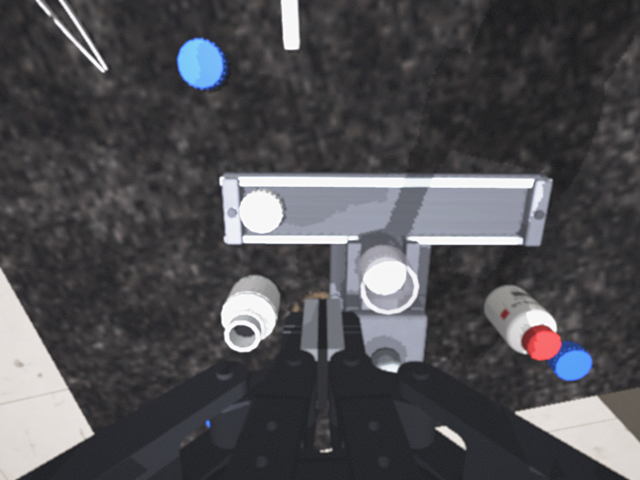

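The cap (261,211) rests against the right end stop at (240,211), by the open bottle. The magazine and both bottles are undisturbed, and the arm is clear.

```bash
python3 -c "from rig import *; print(sign_off())"
```

```text
the job is handed in; nothing more can be done
None
```

I pressed the plunger once and one cap came out. I pushed it against the right end stop, on the open bottle's side, and handed the job in at about 11 s; no verdict was returned.

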